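# Fold back the bifold cover of a paint box

## Robot

A 6-joint arm with a two-finger parallel gripper is mounted at the origin on the work surface; the furniture and walls round the work are solid. World frame = base frame: x ahead of the robot, y to its left, z up, the work surface at z = 0. Lengths are in m, angles in rad, forces in N, time in s.
With the tool pointing down it reaches from about 0.275 to 0.75 m from the base axis. Payload 10.2 kg.
Tool frame: the origin (TCP) lies between the finger pads; the fingertips stand 19 mm ahead of it and the grasp point (between the pads) is the TCP; z points along the fingers, y is the direction in which the jaws open and shut (so a half turn about z gives the same grasp; the last joint's range is limited). The gripper opens to 85 mm and grips with 20 to 120 N. Pads are 22 mm wide; open, the fingers measure 114 mm over their backs; the gripper's body (76 mm by 85 mm) begins 54 mm behind the grasp point. The pads swing forward as they close: fully open they stand 13 mm farther back than shut.
Start: joints at [1.067, 0.313, 1.498, -0, 1.331, -0.223], TCP at [0.146, 0.504, 0.229] pointing down, gripper open.
Joint ranges: [-2.94, 2.94], [-0.97, 2.17], [0.19, 2.56], [-1.23, 4.37], [0.02, 3.11], [-2.88, 2.88]. Speed limits (rad/s): [2.39, 2.39, 3.01, 3.14, 3.14, 3.14].

## Interface

Orientations are given as a 3x3 rotation matrix whose columns are the frame's x, y, z axes.
In Python, from rig import r, get_image gives the robot as it stands. The module is installed in compiled form; this text tells all that it offers.
- The arm moves only by the shell command python3 -m jog 'ROWS' [OPENING] [FORCE]. ROWS is JSON, a list of rows, each an object of numbers: "dx", "dy", "dz": the shift along the tool's x, y, z in mm; "yaw": the turn about the tool's z in degrees. In form: [{"dx": .., "dy": .., "dz": .., "yaw": ..}, ...]. A call has exactly 10 rows; each row shifts and turns the commanded pose from where the row before left it, along the tool's axes as they then stand; what a row does not reach is not made up. A row lasts 1/10 s, in which the tool goes at most 50 mm and 8.59 degrees, less where a joint would pass 70% of its speed; a pose out of reach is approached as far as the arm can. A call is refused whole if a number of a shift passes 50 or a number of a turn 8.59, either way. A call with a gripper value outside its range is refused whole. OPENING is the finger opening in mm, from 0 to 85.4, set as the call begins (- or left out, the last holds). The fingers move at their own pace and stop on an object; FORCE is the grip in N (left out, the last holds). Time passes only in rows, so rows that do not move let the fingers close, or fill a call up. It gives the time, the measured TCP pose, the force and the opening at its end, in the units of the state.
- r.read_state(): the state, without advancing time (a new reading comes with each control period).
- get_image(name): name is "scene" or "top" or "wrist"; returns a dict with "frame" (400x640x3 uint8, red, green, blue), "K" (3x3 intrinsics, pixels), "camera_from_world" (4x4, takes a point from world to camera coordinates). Camera axes: x right, y down, z forward; pixel columns grow to the right and rows downward; lengths in m; the calibration is good to about 2 mm. A picture is of the moment at which its call begins. There is no depth.
- r.hand_in(): hands the job in, once; it reports no verdict.
The state is a dict: "t": time; "joints": joint angles; "dq": joint speeds; "tau": joint torques, N m; "ee_pos": TCP position; "ee_rot": TCP orientation; "ft_force": force on the tool from outside, world axes, zero at the start; "torque": the same for the moment, N m; "gripper_width": finger opening in m.
Only numpy, scipy, OpenCV 4.12 (cv2) and the standard library are available. Lean on these libraries where they do the work, as an engineer would, in place of code of your own. Each camera call takes 0.05 s, during which the arm holds its last target. There are 200 camera calls.

## Task

Open the paint box: raise its two-panel cover at the middle, then push its front edge along the rails until it meets its stop, the two panels folded flat against each other and standing up under the riser shelf. Do not force the cover, and leave the jars, the cup and the water glass on and behind the shelf where they stand.

Things in the scene. Friction and masses are not known exactly. Their poses are not given: they have to be found in the camera images.
- paint_box: Open wooden paint box, fixed, 226 (x) x 156 (y) x 56 mm high; origin: centre of its underside. Its x axis is the way the cover is pushed to open: cover hinged at the +x end, front edge of the shut cover at -x. Side walls with rails 56 mm high, 136 mm apart inside; the -x wall is only 34 mm high, so fingers can pass over it; paint pans inside reach 22 mm.
- hinge (a point): Middle of the cover's fixed hinge line, 100 mm along +x from the box's origin, 52 mm above the table; axes as the box's. Two grey panels, 100 mm long, 128 mm wide, 6 mm thick: the far one turns about this line, the near one is hinged to its end, and the near one's front edge slides level along the rails towards this line, so that the middle rises.
- cover_far (a joint): Far panel's angle A above level: 0 shut, 1.55 at the stop (both panels upright, face to face). Stiff friction hinges (about 0.6 N m) hold it at any angle where it is left. It starts near 0, at dead centre, where pushing the front edge only strains it (over 50 N); once the middle is raised to 0.4-0.5 rad a push of about 8 N at the front edge folds it, and less farther on.
- grip_block (a point): Centre of the dark wooden grip block on top of the near panel, mid-width: 40 mm along the box's y (pinch it by these two ends; it can turn between the pads), 16 mm across, 26 mm tall. The centre is 18 mm from the middle hinge towards the front edge and 19 mm above the panel's underside. Axes: the near panel's (x towards the middle hinge, z out of its top). Lifting takes about 8 N.
- push_bar (a point): Centre of the dark, freely turning push roller along the near panel's front edge: 14 mm thick, 114 mm long along the box's y. It is 10 mm from the front edge, square to the panel on its top side: 62 mm above the table when shut; folding turns it to 52 mm high, 10 mm to -x of the front edge. Axes: the near panel's.
- riser_shelf: Fixed wooden riser shelf behind and over the hinged end: board 175 (x) x 170 (y) mm, underside 200, top 212 mm above the table, legs beyond the box. Origin at table height under the middle of its front (-x) edge, about 50 mm to -x of the hinge line; axes as the box's. An upright tool cannot push the cover home under it: it must lean back towards -x by 30 to 45 degrees.
- jar_on_shelf: Bystander: dark-lidded jar on the shelf, 67 mm across, 76 mm tall; origin under its centre, z up.
- cup_on_shelf: Bystander: lidded paint cup on the shelf, 71 mm across, 55 mm tall; origin under its centre, z up.
- white_jar: Bystander: white jar behind the shelf (+x of it), 69 mm across, 83 mm tall; origin under its centre, z up.
- water_jar: Bystander: glass of water with a brush in it, behind the shelf (+x of it), 69 mm across, 168 mm tall with the brush; origin under its centre, z up. (Two low paint cups and a paint tube, up to 55 mm tall, are stuck to the table 120 to 290 mm to the box's -y side.)
- middle_hinge (a point): Middle of the hinge line between the two panels (on their underside): 100 cos A mm to -x of the fixed hinge line and 100 sin A mm above it; axes as the near panel's. The near panel's front edge is 200 cos A mm to -x of the fixed hinge line, at its height; the near panel slopes down to it at the angle A.

How it is judged:
By the outcome, as a careful person would: the job done as asked, in the order asked, and still so for the second after the job is handed in, with the robot touching nothing.
It also fails if it takes over 50 s, if anything falls off the work surface, if the arm or the gripper's body presses on something with over 40 N, if the wrist force passes 120 N, or if a joint passes its speed limit or range.

## Working session

There is one attempt and no reset: what is moved stays moved. The work goes in short steps, Python scripts to look and compute and a shell command to move; the robot and the scene stay as the last step left them, time stands still between calls to the robot, and variables do not carry over. Pictures are saved under pics/ and viewed, about 8 in all and at most 12, crops included, and the job is handed in when it is done.

```bash
mkdir -p pics
cat > h.py <<'E'
import numpy as np, cv2
from rig import r, get_image
def snap(name,f):
    d=get_image(name); cv2.imwrite('pics/'+f+'.png',d['frame'][:,:,::-1]); np.savez('pics/'+f,K=d['K'],T=d['camera_from_world']); return d
def ray(f,u,v,z):
    d=np.load('pics/'+f+'.npz');K,T=d['K'],d['T'];R=T[:3,:3];c=-R.T@T[:3,3]
    w=R.T@np.linalg.solve(K,[u,v,1]);return c+w*(z-c[2])/w[2]
def proj(f,p):
    d=np.load('pics/'+f+'.npz');q=d['T'][:3,:3]@p+d['T'][:3,3];q=d['K']@q;return q[:2]/q[2]
E
python3 - <<'E'
from h import *
a=snap('top','top0');b=snap('scene','scene0')
for d in(a,b):print(d['K'].round(1).tolist(),d['camera_from_world'].round(3).tolist())
s=r.read_state();print(s['t'],s['ee_pos'],np.round(s['ee_rot'],3).tolist(),s['ft_force'])
E
```

```text
[[371.0, 0.0, 320.4], [0.0, 371.0, 196.2], [0.0, 0.0, 1.0]] [[0.15, -0.989, -0.007, -0.208], [-0.791, -0.116, -0.601, 0.418], [0.594, 0.095, -0.799, 0.771], [0.0, 0.0, 0.0, 1.0]]
[[408.1, 0.0, 317.6], [0.0, 408.1, 200.1], [0.0, 0.0, 1.0]] [[0.264, 0.964, 0.021, 0.017], [0.651, -0.162, -0.742, -0.206], [-0.712, 0.21, -0.67, 1.406], [0.0, 0.0, 0.0, 1.0]]
0.1 [0.14539102 0.50423531 0.22869418] [[-0.961, 0.277, -0.001], [0.277, 0.961, -0.001], [0.0, -0.001, -1.0]] [-0.37934774 -0.1747246  -0.33801523]
```

View pics/top0.png

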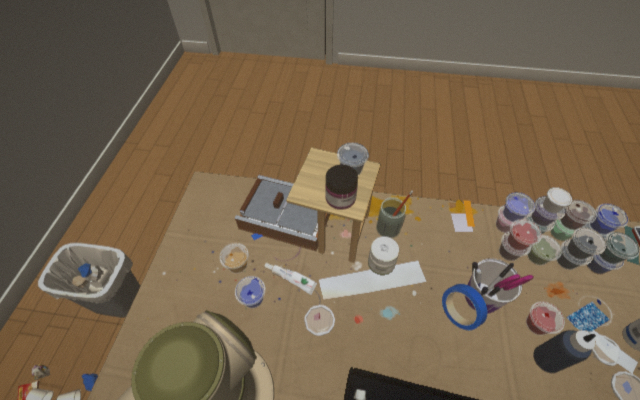

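View pics/scene0.png

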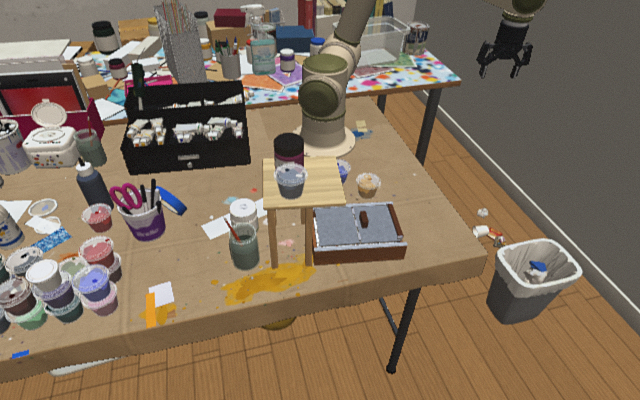

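The top view shows the box at about (283,212), with its +x end running to image right (world −y) under the shelf. The grip block is at (278,200). The scene view shows the same box at (358,232). I'll enlarge both.

Run:
```python
from h import *
a=cv2.imread('pics/top0.png')[140:270,225:395];b=cv2.imread('pics/scene0.png')[130:280,220:420]
a=cv2.resize(a,(680,520),interpolation=cv2.INTER_CUBIC);b=cv2.resize(b,(800,600),interpolation=cv2.INTER_CUBIC)
cv2.imwrite('pics/ca.png',a);cv2.imwrite('pics/cb.png',b)
```

```text
(no output)
```

View pics/ca.png

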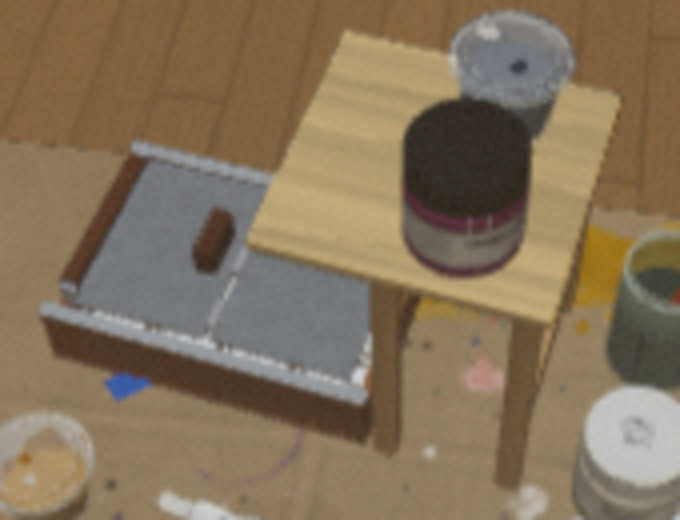

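View pics/cb.png

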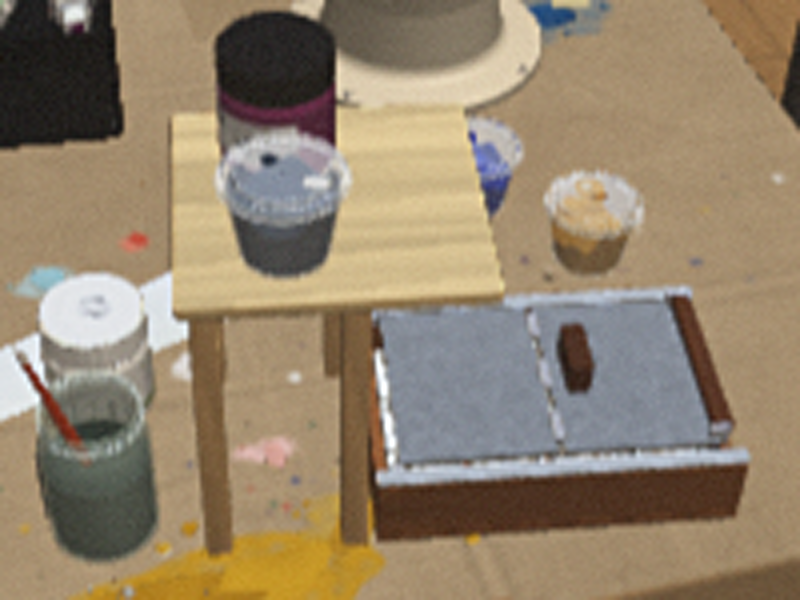

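```bash
cat >> h.py <<'E'
from scipy.optimize import least_squares
E
python3 - <<'E'
from h import *
def t(u,v):return(225+u/4-.375,140+v/4-.375)
def s(u,v):return(220+u/4-.375,130+v/4-.375)
B=[('top0',t(43,313),(-113,-78,56)),('top0',t(366,402),(113,-78,56)),('top0',t(364,438),(113,-78,0)),('top0',t(55,354),(-113,-78,0)),
('top0',t(102,220),(-100,0,65)),('top0',t(215,240),(-18,0,74)),
('scene0',s(378,538),(113,78,0)),('scene0',s(738,516),(-113,78,0)),('scene0',s(748,457),(-113,78,56)),('scene0',s(378,482),(113,78,56)),('scene0',s(577,358),(-18,0,73)),('scene0',s(705,358),(-100,0,65)),('scene0',s(562,450),(0,64,58)),('scene0',s(530,308),(0,-64,58))]
S=[('top0',t(345,32),(0,85,212)),('top0',t(250,241),(0,-85,212)),('top0',t(545,322),(175,-85,212)),('top0',t(618,95),(175,85,212)),
('scene0',s(463,105),(0,-85,212)),('scene0',s(502,292),(0,85,212)),('scene0',s(174,304),(175,85,212)),('scene0',s(172,113),(175,-85,212))]
def W(q,p):
    c,n=np.cos(q[2]),np.sin(q[2]);x,y,z=np.array(p)/1e3;return np.array([q[0]+c*x-n*y,q[1]+n*x+c*y,z])
for L in(B,S):
    f=lambda q:np.concatenate([proj(i,W(q,p))-u for i,u,p in L])
    o=least_squares(f,[.5,.2,-1.6],loss='soft_l1');print(o.x.round(4));print(f(o.x).reshape(-1,2).round(1).tolist());
    if L is B:
        q=o.x
        for n,p in dict(hinge=(100,0,52),grip=(-18,0,71),bar=(-100,0,62)).items():print(n,W(q,p).round(4))
    else: print('shelf in box mm',(np.array([[np.cos(q[2]),np.sin(q[2])],[-np.sin(q[2]),np.cos(q[2])]])@(o.x[:2]-q[:2])*1e3).round(1), np.degrees(o.x[2]-q[2]))
np.save('q.npy',q)
E
```

```text
[ 0.4618 -0.0453 -1.7355]
[[-1.3, -0.2], [-0.3, 0.5], [0.6, 2.3], [-0.3, 0.9], [0.4, -0.4], [-0.1, 0.1], [-0.1, 1.3], [-0.2, 0.7], [1.1, 0.5], [0.3, 0.3], [-0.3, -0.3], [-0.7, 0.1], [0.4, 0.3], [-0.3, -0.4]]
hinge [ 0.4454 -0.144   0.052 ]
grip [ 0.4648 -0.0276  0.071 ]
bar [0.4782 0.0533 0.062 ]
[ 0.4532 -0.0927 -1.7419]
[[0.0, -1.0], [-1.9, -0.3], [1.9, 0.4], [1.8, -0.3], [0.4, -1.3], [1.1, -0.7], [-0.6, 0.5], [0.1, -0.4]]
shelf in box mm [48.2 -0.7] -0.36782101594539246
```

Fit residuals are under about 1 px, and the shelf front edge lies 48 mm along +x of the box origin, against about 50 expected. The rows have no pitch term, so I'll get the lean by driving the arm past its inner reach at the azimuth of the wanted lean. I'll test that first.

```bash
cat >> h.py <<'E'
def st():
    s=r.read_state();R=np.array(s['ee_rot']);q=np.load('q.npy');p=np.array(s['ee_pos'])
    c,n=np.cos(q[2]),np.sin(q[2]);M=np.array([[c,n,0],[-n,c,0],[0,0,1]])
    b=M@(p-[q[0],q[1],0])*1e3
    print('t',round(s['t'],2),'world',p.round(3),'J',np.round(s['joints'],2),'w',round(s['gripper_width']*1e3,1))
    print('box TCP mm',b.round(1),'F box',(M@np.array(s['ft_force'])).round(1))
    print('tool axes in box frame (cols x,y,z):\n',(M@R).round(3)); return b,M@R
E
python3 -m jog '[{"dx":6,"dy":-38},{"dx":6,"dy":-38},{"dx":6,"dy":-38},{"dx":6,"dy":-38},{"dx":6,"dy":-38},{"dx":6,"dy":-38},{"dx":-2,"dy":-20},{"dx":-2,"dy":-20},{"dx":-2,"dy":-20},{"dx":-2,"dy":-20}]' 85; python3 -c 'from h import *;st()'
```

```text
t 0.1 world [0.145 0.504 0.229] J [ 1.07  0.31  1.5  -0.    1.33 -0.22] w 85.6
box TCP mm [-490.2 -402.3  228.7] F box [ 0.2 -0.3 -0.3]
tool axes in box frame (cols x,y,z):
 [[-0.116 -0.993  0.001]
 [-0.993  0.116 -0.   ]
 [ 0.    -0.001 -1.   ]]$[0]: bad value
```

```bash
python3 -m jog '[{"dx":6,"dy":-38,"dz":0,"yaw":0},{"dx":6,"dy":-38,"dz":0,"yaw":0},{"dx":6,"dy":-38,"dz":0,"yaw":0},{"dx":6,"dy":-38,"dz":0,"yaw":0},{"dx":6,"dy":-38,"dz":0,"yaw":0},{"dx":6,"dy":-38,"dz":0,"yaw":0},{"dx":-2,"dy":-20,"dz":0,"yaw":0},{"dx":-2,"dy":-20,"dz":0,"yaw":0},{"dx":-2,"dy":-20,"dz":0,"yaw":0},{"dx":-2,"dy":-20,"dz":0,"yaw":0}]' 85; python3 -c 'from h import *;st()'
```

```text
t: 1.1
ee_pos: [0.0328, 0.2154, 0.229]
ee_rot: [[-0.961, 0.277, -0.0], [0.277, 0.961, -0.0], [0.0, -0.0, -1.0]]
ft_force: [0.4, -0.8, -0.3]
gripper_width: 0.0846
t 1.1 world [0.033 0.215 0.229] J [ 0.86 -0.48  2.22 -0.    1.4  -0.43] w 84.6
box TCP mm [-186.8 -466.   229. ] F box [ 0.7  0.5 -0.3]
tool axes in box frame (cols x,y,z):
 [[-0.115 -0.993  0.   ]
 [-0.993  0.115 -0.   ]
 [ 0.    -0.    -1.   ]]
```

```bash
python3 -m jog '[{"dx":27,"dy":-13,"dz":0,"yaw":0},{"dx":27,"dy":-13,"dz":0,"yaw":0},{"dx":27,"dy":-13,"dz":0,"yaw":0},{"dx":27,"dy":-13,"dz":0,"yaw":0},{"dx":0,"dy":0,"dz":20,"yaw":0},{"dx":0,"dy":0,"dz":20,"yaw":0},{"dx":0,"dy":0,"dz":20,"yaw":0},{"dx":-1,"dy":-12,"dz":0,"yaw":0},{"dx":-1,"dy":-12,"dz":0,"yaw":0},{"dx":-1,"dy":-12,"dz":0,"yaw":0}]' 85; python3 -c 'from h import *;st();print(proj("scene0",np.array([-.085,.2,0])))'
```

```text
t: 2.1
ee_pos: [-0.0922, 0.1601, 0.1689]
ee_rot: [[-0.961, 0.277, -0.0], [0.277, 0.961, -0.001], [-0.0, -0.001, -1.0]]
ft_force: [-0.4, 0.9, -0.5]
gripper_width: 0.085
t 2.1 world [-0.092  0.16   0.169] J [ 1.41 -0.54  2.4   0.    1.28  0.12] w 85.0
box TCP mm [-111.8 -580.2  168.9] F box [-0.9 -0.5 -0.5]
tool axes in box frame (cols x,y,z):
 [[-0.116 -0.993  0.001]
 [-0.993  0.116 -0.   ]
 [-0.    -0.001 -1.   ]]
[368.32198353 120.68180599]
```

```bash
python3 -m jog '[{"dx":-1,"dy":-10,"dz":0,"yaw":0},{"dx":-1,"dy":-10,"dz":0,"yaw":0},{"dx":-1,"dy":-10,"dz":0,"yaw":0},{"dx":-1,"dy":-10,"dz":0,"yaw":0},{"dx":-1,"dy":-10,"dz":0,"yaw":0},{"dx":-1,"dy":-10,"dz":0,"yaw":0},{"dx":0,"dy":0,"dz":0,"yaw":0},{"dx":0,"dy":0,"dz":0,"yaw":0},{"dx":0,"dy":0,"dz":0,"yaw":0},{"dx":0,"dy":0,"dz":0,"yaw":0}]' 85; python3 -c 'from h import *;st()'
```

```text
t: 3.1
ee_pos: [-0.1028, 0.1016, 0.1692]
ee_rot: [[-0.961, 0.277, -0.0], [0.277, 0.961, -0.001], [-0.0, -0.001, -1.0]]
ft_force: [0.2, -0.6, -0.5]
gripper_width: 0.0847
t 3.1 world [-0.103  0.102  0.169] J [ 1.43 -0.76  2.47 -0.    1.43  0.14] w 84.7
box TCP mm [ -52.4 -581.1  169.2] F box [ 0.6  0.3 -0.5]
tool axes in box frame (cols x,y,z):
 [[-0.116 -0.993  0.001]
 [-0.993  0.116  0.   ]
 [-0.    -0.001 -1.   ]]
```

Run:
```python
from h import *
D=[((.1454,.5042),.2287,.313,1.498,1.067),((.0328,.2154),.229,-.48,2.22,.86),((-.0922,.1601),.1689,-.54,2.40,1.41),((-.1028,.1016),.1692,-.76,2.47,1.43)]
rho=[np.array(p)@[np.cos(j),np.sin(j)] for p,z,a,b,j in D];lat=[np.array(p)@[-np.sin(j),np.cos(j)] for p,z,a,b,j in D];print(np.round(rho,3),np.round(lat,3))
def fk(k,j2,j3):a,L1,L2,d,H=k;return a+L1*np.sin(j2)+L2*np.sin(j2+j3+d),H+L1*np.cos(j2)+L2*np.cos(j2+j3+d)
f=lambda k:np.ravel([np.array(fk(k,d[2],d[3]))-[rr,d[1]] for d,rr in zip(D,rho)])
o=least_squares(f,[0.,.4,.4,0,0]);k=o.x;print(k.round(3),np.abs(o.fun).max())
for z in(.06,.1,.14,.17):
  for r_ in(.02,.06,.1,.14,.2,.26,.32):
    s=least_squares(lambda x:np.array(fk(k,*x))-[r_,z],[-.5,2.3]);print(z,r_,s.x.round(2),round(np.pi-s.x.sum(),2),end=' | ')
  print()
```

```text
[0.512 0.185 0.143 0.086] [0.116 0.116 0.117 0.116]
[-0.013  0.439  0.417  0.12  -0.042] 0.0012167574675985005
0.06 0.02 [-0.92  2.78] 1.29 | 0.06 0.06 [-0.63  2.73] 1.04 | 0.06 0.1 [-0.41  2.67] 0.88 | 0.06 0.14 [-0.25  2.59] 0.8 | 0.06 0.2 [-0.08  2.46] 0.75 | 0.06 0.26 [0.06 2.33] 0.75 | 0.06 0.32 [0.18 2.18] 0.78 | 
0.1 0.02 [-1.02  2.68] 1.48 | 0.1 0.06 [-0.77  2.65] 1.26 | 0.1 0.1 [-0.56  2.6 ] 1.11 | 0.1 0.14 [-0.4   2.53] 1.01 | 0.1 0.2 [-0.2   2.42] 0.93 | 0.1 0.26 [-0.04  2.29] 0.9 | 0.1 0.32 [0.09 2.15] 0.9 | 
0.14 0.02 [-1.06  2.59] 1.61 | 0.14 0.06 [-0.85  2.56] 1.43 | 0.14 0.1 [-0.66  2.52] 1.28 | 0.14 0.14 [-0.5   2.46] 1.18 | 0.14 0.2 [-0.3   2.36] 1.08 | 0.14 0.26 [-0.13  2.24] 1.04 | 0.14 0.32 [0.01 2.1 ] 1.03 | 
0.17 0.02 [-1.06  2.52] 1.69 | 0.17 0.06 [-0.88  2.49] 1.53 | 0.17 0.1 [-0.71  2.45] 1.39 | 0.17 0.14 [-0.55  2.4 ] 1.29 | 0.17 0.2 [-0.35  2.31] 1.19 | 0.17 0.26 [-0.19  2.19] 1.14 | 0.17 0.32 [-0.04  2.06] 1.12 |
```

```bash
python3 -m jog '[{"dx":1,"dy":8,"dz":17,"yaw":0},{"dx":1,"dy":8,"dz":17,"yaw":0},{"dx":1,"dy":8,"dz":17,"yaw":0},{"dx":1,"dy":8,"dz":17,"yaw":0},{"dx":1,"dy":8,"dz":17,"yaw":0},{"dx":-1,"dy":-10,"dz":0,"yaw":0},{"dx":-1,"dy":-10,"dz":0,"yaw":0},{"dx":-1,"dy":-10,"dz":0,"yaw":0},{"dx":-1,"dy":-10,"dz":0,"yaw":0},{"dx":-1,"dy":-10,"dz":0,"yaw":0}]' 85; python3 -c 'from h import *;st()'
```

```text
t: 4.1
ee_pos: [-0.1212, 0.1099, 0.1072]
ee_rot: [[-0.961, 0.277, 0.01], [0.277, 0.961, -0.012], [-0.013, -0.008, -1.0]]
ft_force: [-0.2, 0.4, -0.5]
gripper_width: 0.0852
t 4.1 world [-0.121  0.11   0.107] J [ 1.64 -0.5   2.56 -0.01  1.09  0.35] w 85.2
box TCP mm [ -57.5 -600.6  107.2] F box [-0.4 -0.3 -0.5]
tool axes in box frame (cols x,y,z):
 [[-0.116 -0.993  0.01 ]
 [-0.993  0.116  0.012]
 [-0.013 -0.008 -1.   ]]
```

```bash
python3 -m jog '[{"dx":-5,"dy":21,"dz":12,"yaw":0},{"dx":-5,"dy":21,"dz":12,"yaw":0},{"dx":-4,"dy":21,"dz":12,"yaw":0},{"dx":-5,"dy":-40,"dz":27,"yaw":0},{"dx":-5,"dy":-40,"dz":27,"yaw":0},{"dx":-5,"dy":-40,"dz":27,"yaw":0},{"dx":0,"dy":0,"dz":0,"yaw":0},{"dx":0,"dy":0,"dz":0,"yaw":0},{"dx":0,"dy":0,"dz":0,"yaw":0},{"dx":0,"dy":0,"dz":0,"yaw":0}]' 85; python3 -c 'from h import *;st()'
```

```text
t: 5.1
ee_pos: [-0.1601, 0.1128, 0.0431]
ee_rot: [[-0.959, 0.281, 0.044], [0.279, 0.959, -0.047], [-0.056, -0.032, -0.998]]
ft_force: [-0.1, -0.6, -0.5]
gripper_width: 0.0848
t 5.1 world [-0.16   0.113  0.043] J [ 1.93 -0.08  2.56 -0.04  0.72  0.67] w 84.8
box TCP mm [ -54.  -639.4   43.1] F box [ 0.6  0.  -0.5]
tool axes in box frame (cols x,y,z):
 [[-0.118 -0.992  0.039]
 [-0.991  0.12   0.051]
 [-0.056 -0.032 -0.998]]
```

Rows past the inner limit mostly slide sideways, and I've only got about 4° of lean. At full outer reach the arm can't slide, so the tips should swing outward. I'll rise, yaw to the box axes, then go round high to azimuth −99°, where outward is the box's +x.

```bash
python3 -m jog '[{"dx":0,"dy":10,"dz":-36,"yaw":8.3},{"dx":0,"dy":10,"dz":-36,"yaw":8.3},{"dx":0,"dy":0,"dz":-36,"yaw":8.3},{"dx":0,"dy":0,"dz":-36,"yaw":8.3},{"dx":0,"dy":0,"dz":-36,"yaw":8.3},{"dx":0,"dy":0,"dz":-36,"yaw":8.3},{"dx":0,"dy":0,"dz":-36,"yaw":8.3},{"dx":0,"dy":0,"dz":-36,"yaw":8.3},{"dx":0,"dy":0,"dz":-36,"yaw":8.3},{"dx":0,"dy":0,"dz":-36,"yaw":8.3}]' 85
python3 - <<'E'
from h import *
st()
for p in [(0,-.75,0),(0,-.75,.35),(0,-.9,.35),(.3,-.5,0)]:print(p,proj("scene0",np.array(p)).round(),proj("top0",np.array(p)).round())
E
```

```text
t: 6.1
ee_pos: [-0.169, 0.1479, 0.403]
ee_rot: [[0.168, 0.985, 0.045], [0.985, -0.166, -0.047], [-0.039, 0.052, -0.998]]
ft_force: [0.4, 0.8, 0.4]
gripper_width: 0.0848
t 6.1 world [-0.169  0.148  0.403] J [ 1.91 -0.43  1.75 -0.03  1.88  2.07] w 84.8
box TCP mm [ -87.2 -654.   403. ] F box [-0.9  0.3  0.4]
tool axes in box frame (cols x,y,z):
 [[-0.999  0.002  0.039]
 [ 0.004  0.999  0.052]
 [-0.039  0.052 -0.998]]
(0, -0.75, 0) [ 87. 173.] [603. 464.]
(0, -0.75, 0.35) [37. 62.] [790. 457.]
(0, -0.9, 0.35) [-32.  68.] [942. 482.]
(0.3, -0.5, 0) [173. 227.] [457. 294.]
```

```bash
python3 -m jog '[{"dx":43,"dy":17,"dz":-10,"yaw":0},{"dx":43,"dy":17,"dz":-10,"yaw":0},{"dx":43,"dy":17,"dz":-10,"yaw":0},{"dx":43,"dy":17,"dz":-10,"yaw":0},{"dx":43,"dy":17,"dz":-10,"yaw":0},{"dx":43,"dy":17,"dz":-10,"yaw":0},{"dx":43,"dy":17,"dz":-10,"yaw":0},{"dx":-20,"dy":45,"dz":0,"yaw":0},{"dx":-20,"dy":45,"dz":0,"yaw":0},{"dx":-20,"dy":45,"dz":0,"yaw":0}]'
python3 -m jog '[{"dx":-20,"dy":45,"dz":0,"yaw":0},{"dx":-20,"dy":45,"dz":0,"yaw":0},{"dx":-20,"dy":45,"dz":0,"yaw":0},{"dx":-20,"dy":45,"dz":0,"yaw":0},{"dx":-20,"dy":45,"dz":0,"yaw":0},{"dx":-20,"dy":45,"dz":0,"yaw":0},{"dx":-20,"dy":45,"dz":0,"yaw":0},{"dx":-49,"dy":8,"dz":0,"yaw":0},{"dx":-49,"dy":8,"dz":0,"yaw":0},{"dx":-49,"dy":8,"dz":0,"yaw":0}]';python3 -c 'from h import *;st()'
```

```text
t: 7.1
ee_pos: [0.1182, 0.3476, 0.4747]
ee_rot: [[0.161, 0.986, 0.044], [0.986, -0.159, -0.049], [-0.041, 0.052, -0.998]]
ft_force: [0.5, 0.9, 0.9]
gripper_width: 0.085
t: 8.1
ee_pos: [0.4039, 0.0098, 0.5042]
ee_rot: [[0.162, 0.986, 0.045], [0.986, -0.159, -0.048], [-0.04, 0.052, -0.998]]
ft_force: [1.5, 0.3, -0.1]
gripper_width: 0.0848
t 8.1 world [0.404 0.01  0.504] J [-0.24 -0.01  1.18 -0.04  1.92 -0.1 ] w 84.8
box TCP mm [-44.9 -66.1 504.2] F box [-0.5  1.5 -0.1]
tool axes in box frame (cols x,y,z):
 [[-0.999 -0.004  0.04 ]
 [-0.002  0.999  0.052]
 [-0.04   0.052 -0.998]]
```

```bash
python3 -m jog '[{"dx":-49,"dy":8,"dz":0,"yaw":0},{"dx":-49,"dy":8,"dz":0,"yaw":0},{"dx":-49,"dy":8,"dz":0,"yaw":0},{"dx":-49,"dy":8,"dz":0,"yaw":0},{"dx":-49,"dy":8,"dz":0,"yaw":0},{"dx":-49,"dy":8,"dz":0,"yaw":0},{"dx":0,"dy":0,"dz":0,"yaw":0},{"dx":0,"dy":0,"dz":0,"yaw":0},{"dx":0,"dy":0,"dz":0,"yaw":0},{"dx":0,"dy":0,"dz":0,"yaw":0}]';python3 -c 'from h import *;st();snap("scene","s1")'
```

```text
t: 9.1
ee_pos: [0.405, -0.2836, 0.5191]
ee_rot: [[0.158, 0.986, 0.046], [0.987, -0.156, -0.049], [-0.041, 0.053, -0.998]]
ft_force: [-0.3, 0.0, 0.5]
gripper_width: 0.0851
t 9.1 world [ 0.405 -0.284  0.519] J [-0.85  0.21  0.89  0.    1.97 -0.69] w 85.1
box TCP mm [244.4 -17.  519.1] F box [ 0.  -0.3  0.5]
tool axes in box frame (cols x,y,z):
 [[-0.999 -0.008  0.041]
 [-0.006  0.999  0.053]
 [-0.041  0.053 -0.998]]
```

```bash
python3 -m jog '[{"dx":-40,"dy":-27,"dz":8,"yaw":0},{"dx":-40,"dy":-27,"dz":8,"yaw":0},{"dx":-40,"dy":-27,"dz":8,"yaw":0},{"dx":-40,"dy":-27,"dz":8,"yaw":0},{"dx":-40,"dy":-27,"dz":8,"yaw":0},{"dx":-40,"dy":-27,"dz":8,"yaw":0},{"dx":-40,"dy":-27,"dz":8,"yaw":0},{"dx":-40,"dy":-27,"dz":8,"yaw":0},{"dx":-40,"dy":-27,"dz":8,"yaw":0},{"dx":-40,"dy":-27,"dz":8,"yaw":0}]';python3 -c 'from h import *;st()'
```

```text
t: 10.15
ee_pos: [0.0783, -0.6412, 0.4408]
ee_rot: [[0.158, 0.986, 0.045], [0.987, -0.156, -0.049], [-0.041, 0.052, -0.998]]
ft_force: [0.3, -0.8, 0.4]
gripper_width: 0.085
t 10.15 world [ 0.078 -0.641  0.441] J [-1.65  0.59  0.55  0.05  1.96 -1.47] w 85.0
box TCP mm [ 650.7 -280.6  440.8] F box [0.7 0.4 0.4]
tool axes in box frame (cols x,y,z):
 [[-0.999 -0.008  0.041]
 [-0.006  0.999  0.052]
 [-0.041  0.052 -0.998]]
```

```bash
python3 -m jog '[{"dx":-45,"dy":0,"dz":-22,"yaw":0},{"dx":-45,"dy":0,"dz":-22,"yaw":0},{"dx":-45,"dy":0,"dz":-22,"yaw":0},{"dx":-45,"dy":0,"dz":-22,"yaw":0},{"dx":-45,"dy":0,"dz":-22,"yaw":0},{"dx":-45,"dy":0,"dz":-22,"yaw":0},{"dx":-45,"dy":0,"dz":-22,"yaw":0},{"dx":-45,"dy":0,"dz":-22,"yaw":0},{"dx":0,"dy":0,"dz":0,"yaw":0},{"dx":0,"dy":0,"dz":0,"yaw":0}]';python3 -c 'from h import *;st()'
```

```text
t: 11.15
ee_pos: [0.008, -0.7213, 0.4609]
ee_rot: [[0.168, 0.984, 0.055], [0.964, -0.152, -0.22], [-0.208, 0.09, -0.974]]
ft_force: [0.6, 0.5, 0.0]
gripper_width: 0.0851
t 11.15 world [ 0.008 -0.721  0.461] J [-1.76  0.77  0.19  0.1   1.97 -1.54] w 85.1
box TCP mm [ 741.3 -336.8  460.9] F box [-0.6  0.5  0. ]
tool axes in box frame (cols x,y,z):
 [[-0.978 -0.012  0.208]
 [ 0.007  0.996  0.091]
 [-0.208  0.09  -0.974]]
```

```bash
python3 -m jog '[{"dx":-42,"dy":-20,"dz":-16,"yaw":0},{"dx":-42,"dy":-20,"dz":-16,"yaw":0},{"dx":-42,"dy":-20,"dz":-16,"yaw":0},{"dx":-42,"dy":-20,"dz":-16,"yaw":0},{"dx":-42,"dy":-20,"dz":-16,"yaw":0},{"dx":-42,"dy":-20,"dz":-16,"yaw":0},{"dx":-42,"dy":-20,"dz":-16,"yaw":0},{"dx":-42,"dy":-20,"dz":-16,"yaw":0},{"dx":-42,"dy":-20,"dz":-16,"yaw":0},{"dx":-42,"dy":-20,"dz":-16,"yaw":0}]';python3 -c 'from h import *;st()'
```

```text
t: 12.15
ee_pos: [-0.2099, -0.738, 0.4877]
ee_rot: [[0.178, 0.984, 0.019], [0.883, -0.151, -0.445], [-0.435, 0.096, -0.896]]
ft_force: [0.8, -0.4, 0.7]
gripper_width: 0.0849
t 12.15 world [-0.21  -0.738  0.488] J [-2.08  0.76  0.19  0.24  1.78 -1.81] w 84.9
box TCP mm [ 793.4 -549.1  487.7] F box [0.2 0.9 0.7]
tool axes in box frame (cols x,y,z):
 [[-0.9   -0.012  0.436]
 [ 0.031  0.995  0.091]
 [-0.435  0.096 -0.896]]
```

```bash
python3 -m jog '[{"dx":-48,"dy":0,"dz":-8,"yaw":0},{"dx":-48,"dy":0,"dz":-8,"yaw":0},{"dx":-48,"dy":0,"dz":-8,"yaw":0},{"dx":-48,"dy":0,"dz":-5,"yaw":0},{"dx":-48,"dy":0,"dz":-5,"yaw":0},{"dx":-48,"dy":0,"dz":-5,"yaw":0},{"dx":-48,"dy":0,"dz":-5,"yaw":0},{"dx":0,"dy":0,"dz":0,"yaw":0},{"dx":0,"dy":0,"dz":0,"yaw":0},{"dx":0,"dy":0,"dz":0,"yaw":0}]';python3 -c 'from h import *;st()'
```

```text
t: 13.15
ee_pos: [-0.1995, -0.7828, 0.5155]
ee_rot: [[0.177, 0.984, -0.027], [0.784, -0.158, -0.6], [-0.595, 0.085, -0.799]]
ft_force: [0.4, -0.2, -0.0]
gripper_width: 0.0851
t 13.15 world [-0.2   -0.783  0.515] J [-2.05  0.76  0.19  0.25  1.6  -1.77] w 85.1
box TCP mm [ 835.9 -531.5  515.5] F box [ 0.1  0.5 -0. ]
tool axes in box frame (cols x,y,z):
 [[-0.803 -0.006  0.597]
 [ 0.046  0.996  0.072]
 [-0.595  0.085 -0.799]]
```

```bash
python3 -m jog '[{"dx":-49,"dy":0,"dz":-2,"yaw":0},{"dx":-49,"dy":0,"dz":-2,"yaw":0},{"dx":-49,"dy":0,"dz":-2,"yaw":0},{"dx":31,"dy":34,"dz":-19,"yaw":0},{"dx":31,"dy":34,"dz":-19,"yaw":0},{"dx":31,"dy":34,"dz":-19,"yaw":0},{"dx":31,"dy":34,"dz":-19,"yaw":0},{"dx":31,"dy":34,"dz":-19,"yaw":0},{"dx":31,"dy":34,"dz":-19,"yaw":0},{"dx":31,"dy":34,"dz":-19,"yaw":0}]';python3 - <<'E'
from h import *
b,R=st()
# waypoints in box coords: C then above grip
Rw=np.array(r.read_state()['ee_rot']);p=np.array(r.read_state()['ee_pos'])
for w in[(.42,-.35,.55),(.46,.05,.45)]:
    print(w,(Rw.T@(np.array(w)-p)*1e3).round());p=np.array(w)
E
```

```text
t: 14.15
ee_pos: [0.0605, -0.6067, 0.514]
ee_rot: [[0.175, 0.984, -0.045], [0.729, -0.16, -0.665], [-0.662, 0.084, -0.745]]
ft_force: [0.6, -1.2, 0.0]
gripper_width: 0.0849
t 14.15 world [ 0.061 -0.607  0.514] J [-1.67  0.07  1.23  0.03  1.11 -1.48] w 84.9
box TCP mm [ 619.5 -303.8  514. ] F box [1.1 0.7 0. ]
tool axes in box frame (cols x,y,z):
 [[-0.748 -0.003  0.664]
 [ 0.053  0.996  0.065]
 [-0.662  0.084 -0.745]]
(0.42, -0.35, 0.55) [ 226.  315. -214.]
(0.46, 0.05, 0.45) [ 365.  -33. -193.]
```

```bash
python3 -m jog '[{"dx":23,"dy":32,"dz":-21,"yaw":0},{"dx":23,"dy":32,"dz":-21,"yaw":0},{"dx":23,"dy":32,"dz":-21,"yaw":0},{"dx":23,"dy":32,"dz":-21,"yaw":0},{"dx":23,"dy":32,"dz":-21,"yaw":0},{"dx":23,"dy":32,"dz":-21,"yaw":0},{"dx":23,"dy":32,"dz":-21,"yaw":0},{"dx":23,"dy":32,"dz":-21,"yaw":0},{"dx":23,"dy":32,"dz":-21,"yaw":0},{"dx":23,"dy":32,"dz":-21,"yaw":0}]' 62
python3 -m jog '[{"dx":40,"dy":-4,"dz":-21,"yaw":0},{"dx":40,"dy":-4,"dz":-21,"yaw":0},{"dx":40,"dy":-4,"dz":-21,"yaw":0},{"dx":40,"dy":-4,"dz":-21,"yaw":0},{"dx":40,"dy":-4,"dz":-21,"yaw":0},{"dx":40,"dy":-4,"dz":-21,"yaw":0},{"dx":40,"dy":-4,"dz":-21,"yaw":0},{"dx":40,"dy":-4,"dz":-21,"yaw":0},{"dx":0,"dy":0,"dz":0,"yaw":0},{"dx":0,"dy":0,"dz":0,"yaw":0}]'
cat >> h.py <<'E'
def to(*ws):
    b,R=st()
    for w in ws: print(w,'rows-sum',(R.T@(np.array(w)-b)).round(1));b=np.array(w)
E
python3 -c 'from h import *;to((-27,0,150),(-27,0,82))'
```

```text
t: 15.15
ee_pos: [0.425, -0.3506, 0.5459]
ee_rot: [[0.176, 0.984, -0.043], [0.73, -0.159, -0.665], [-0.661, 0.085, -0.746]]
ft_force: [-0.3, -0.0, -0.6]
gripper_width: 0.0618
t: 16.15
ee_pos: [0.456, -0.0011, 0.4568]
ee_rot: [[0.174, 0.984, -0.043], [0.731, -0.158, -0.664], [-0.66, 0.084, -0.747]]
ft_force: [-0.1, 0.3, 0.1]
gripper_width: 0.0619
t 16.15 world [ 0.456 -0.001  0.457] J [ 0.11  0.19  1.24 -0.74  1.79  0.16] w 61.9
box TCP mm [-42.6 -13.  456.8] F box [-0.3 -0.1  0.1]
tool axes in box frame (cols x,y,z):
 [[-0.75  -0.005  0.662]
 [ 0.051  0.996  0.067]
 [-0.66   0.084 -0.747]]
(-27, 0, 150) rows-sum [191.4 -12.9 240.4]
(-27, 0, 82) rows-sum [44.9 -5.7 50.8]
```

```bash
python3 -m jog '[{"dx":24,"dy":-2,"dz":30,"yaw":0},{"dx":24,"dy":-2,"dz":30,"yaw":0},{"dx":24,"dy":-2,"dz":30,"yaw":0},{"dx":24,"dy":-2,"dz":30,"yaw":0},{"dx":24,"dy":-2,"dz":30,"yaw":0},{"dx":24,"dy":-1,"dz":30,"yaw":0},{"dx":24,"dy":-1,"dz":30,"yaw":0},{"dx":24,"dy":-1,"dz":30,"yaw":0},{"dx":0,"dy":0,"dz":0,"yaw":0},{"dx":0,"dy":0,"dz":0,"yaw":0}]'
python3 - <<'E'
from h import *
to((-27,0,82))
snap('wrist','w1');snap('scene','s2');t=snap('top','t2')
a=cv2.imread('pics/w1.png');b=cv2.imread('pics/s2.png')[100:280,240:440]
cv2.imwrite('pics/m2.png',np.hstack([cv2.resize(a,(400,250)),cv2.resize(b,(400,360))[:250]]) if 0 else np.vstack([np.hstack([cv2.resize(a,(400,300)),cv2.resize(b,(400,300))]),np.hstack([cv2.resize(cv2.imread('pics/t2.png')[140:270,225:395],(400,300)),np.zeros((300,400,3),np.uint8)])]))
E
```

```text
t: 17.15
ee_pos: [0.4663, -0.0194, 0.1512]
ee_rot: [[0.177, 0.983, -0.045], [0.73, -0.162, -0.664], [-0.66, 0.084, -0.747]]
ft_force: [0.2, 0.2, 0.7]
gripper_width: 0.0617
t 17.15 world [ 0.466 -0.019  0.151] J [ 0.07  0.43  1.75 -0.78  1.22  0.64] w 61.7
box TCP mm [-2.630e+01  1.000e-01  1.512e+02] F box [-0.2  0.1  0.7]
tool axes in box frame (cols x,y,z):
 [[-0.75  -0.002  0.662]
 [ 0.055  0.996  0.065]
 [-0.66   0.084 -0.747]]
(-27, 0, 82) rows-sum [46.1 -6.  51.2]
```

View pics/m2.png

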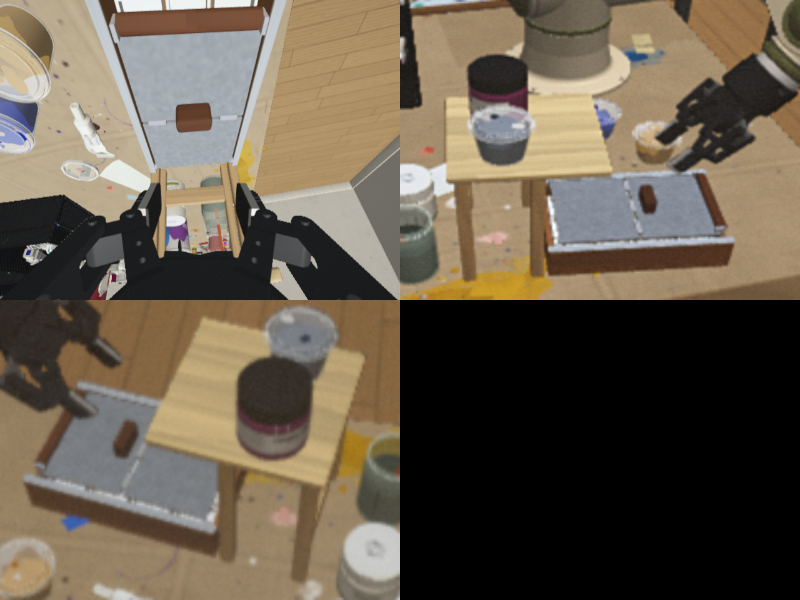

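The mosaic shows the wrist view with the block centred at (193,117). The scene view shows the hand leaning back above the block at (648,198), clear of the shelf and rails. Going down.

```bash
python3 -m jog '[{"dx":6,"dy":-1,"dz":6,"yaw":0},{"dx":6,"dy":-1,"dz":6,"yaw":0},{"dx":6,"dy":-1,"dz":7,"yaw":0},{"dx":6,"dy":-1,"dz":7,"yaw":0},{"dx":6,"dy":-1,"dz":7,"yaw":0},{"dx":6,"dy":-1,"dz":7,"yaw":0},{"dx":5,"dy":0,"dz":6,"yaw":0},{"dx":5,"dy":0,"dz":5,"yaw":0},{"dx":0,"dy":0,"dz":0,"yaw":0},{"dx":0,"dy":0,"dz":0,"yaw":0}]'
python3 -c 'from h import *;to((-27,0,82));snap("wrist","w3")'
```

```text
t: 18.3
ee_pos: [0.4656, -0.0179, 0.0809]
ee_rot: [[0.175, 0.984, -0.045], [0.731, -0.16, -0.664], [-0.66, 0.083, -0.747]]
ft_force: [0.5, 0.1, 0.4]
gripper_width: 0.0616
t 18.3 world [ 0.466 -0.018  0.081] J [ 0.08  0.55  1.79 -0.83  1.11  0.77] w 61.6
box TCP mm [-27.7  -0.7  80.9] F box [-0.2  0.5  0.4]
tool axes in box frame (cols x,y,z):
 [[-0.75  -0.003  0.662]
 [ 0.053  0.997  0.064]
 [-0.66   0.083 -0.747]]
(-27, 0, 82) rows-sum [-1.2  0.8 -0.3]
```

View pics/w3.png

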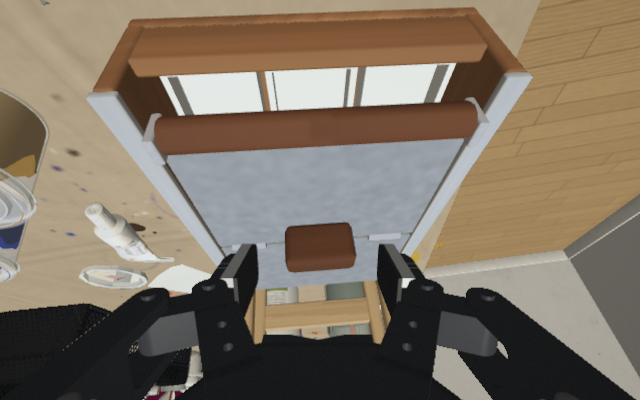

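The wrist view shows the block at (320,247) between the pads, which are at (240,270) and (395,268), with the pads slightly short of it. I'll go 4 mm deeper and close.

```bash
python3 -m jog '[{"dx":0,"dy":0,"dz":2,"yaw":0},{"dx":0,"dy":0,"dz":2,"yaw":0},{"dx":0,"dy":0,"dz":0,"yaw":0},{"dx":0,"dy":0,"dz":0,"yaw":0},{"dx":0,"dy":0,"dz":0,"yaw":0},{"dx":0,"dy":0,"dz":0,"yaw":0},{"dx":0,"dy":0,"dz":0,"yaw":0},{"dx":0,"dy":0,"dz":0,"yaw":0},{"dx":0,"dy":0,"dz":0,"yaw":0},{"dx":0,"dy":0,"dz":0,"yaw":0}]' 30 60
python3 - <<'E'
from h import *
b,R=st()
o=lambda A:np.array([100-118*np.cos(A)-19*np.sin(A),0,52+82*np.sin(A)+19*np.cos(A)])
p=o(0)
for A in(.15,.3,.45,.6):print(A,(R.T@(o(A)-p)).round(1));p=o(A)
E
```

```text
t: 19.35
ee_pos: [0.464, -0.02, 0.0778]
ee_rot: [[0.175, 0.983, -0.048], [0.731, -0.162, -0.663], [-0.66, 0.081, -0.747]]
ft_force: [-9.2, 8.6, 6.1]
gripper_width: 0.0304
t 19.35 world [ 0.464 -0.02   0.078] J [ 0.07  0.55  1.8  -0.83  1.1   0.78] w 30.4
box TCP mm [-25.4  -2.   77.8] F box [ -6.9 -10.5   6.1]
tool axes in box frame (cols x,y,z):
 [[-0.75  -0.001  0.662]
 [ 0.053  0.997  0.062]
 [-0.66   0.081 -0.747]]
0.15 [ -6.8   1.  -10. ]
0.3 [-8.4  0.9 -7.7]
0.45 [-9.7  0.8 -5.2]
0.6 [-10.9   0.7  -2.6]
```

Run:
```python
from h import *
snap('wrist','w4');snap('scene','s4');snap('top','t4')
a=cv2.imread('pics/w4.png')[150:350,180:460]
cv2.imwrite('pics/m4.png',np.vstack([cv2.resize(a,(800,300))if 0 else cv2.resize(a,(420,300)),])) if 0 else None
b=cv2.imread('pics/s4.png')[150:230,340:440];c=cv2.imread('pics/t4.png')[165:235,225:325]
cv2.imwrite('pics/m4.png',np.vstack([cv2.resize(a,(800,320)) if 0 else np.hstack([cv2.resize(a,(400,280),interpolation=2),np.zeros((280,400,3),np.uint8)]),np.hstack([cv2.resize(b,(400,320),interpolation=2),cv2.resize(c,(400,320),interpolation=2)])]))
```

```text
(no output)
```

View pics/m4.png

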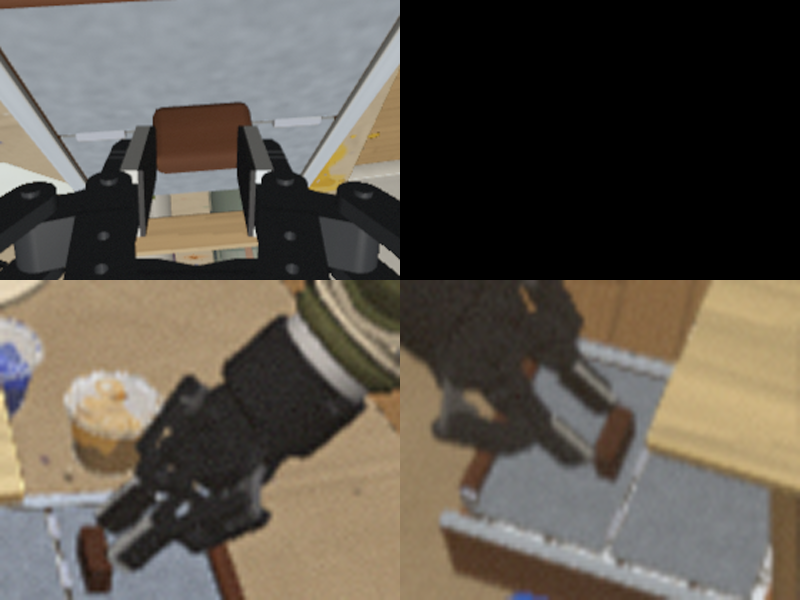

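The crops show the pad tips only at the block's front (−x) face, so they closed in front of it. The pads are set back at this opening. I'll open, move about 10 mm in +x at the same height, and close again.

```bash
python3 -m jog '[{"dx":0,"dy":0,"dz":0,"yaw":0},{"dx":0,"dy":0,"dz":0,"yaw":0},{"dx":0,"dy":0,"dz":0,"yaw":0},{"dx":0,"dy":0,"dz":0,"yaw":0},{"dx":0,"dy":0,"dz":0,"yaw":0},{"dx":-3,"dy":0,"dz":2.5,"yaw":0},{"dx":-3,"dy":0,"dz":2.5,"yaw":0},{"dx":-2,"dy":0,"dz":2.5,"yaw":0},{"dx":0,"dy":0,"dz":0,"yaw":0},{"dx":0,"dy":0,"dz":0,"yaw":0}]' 62 60
python3 -c 'from h import *;to((-15,-1,77))'
```

```text
t: 20.5
ee_pos: [0.4636, -0.0315, 0.0775]
ee_rot: [[0.175, 0.983, -0.045], [0.731, -0.161, -0.663], [-0.66, 0.083, -0.747]]
ft_force: [-0.1, 0.7, 0.1]
gripper_width: 0.0624
t 20.5 world [ 0.464 -0.031  0.078] J [ 0.05  0.54  1.81 -0.85  1.08  0.77] w 62.4
box TCP mm [-13.9  -0.5  77.5] F box [-0.7 -0.2  0.1]
tool axes in box frame (cols x,y,z):
 [[-0.75  -0.003  0.662]
 [ 0.053  0.997  0.064]
 [-0.66   0.083 -0.747]]
(-15, -1, 77) rows-sum [ 1.1 -0.5 -0.4]
```

```bash
python3 -m jog '[{"dx":0,"dy":0,"dz":0,"yaw":0},{"dx":0,"dy":0,"dz":0,"yaw":0},{"dx":0,"dy":0,"dz":0,"yaw":0},{"dx":0,"dy":0,"dz":0,"yaw":0},{"dx":0,"dy":0,"dz":0,"yaw":0},{"dx":0,"dy":0,"dz":0,"yaw":0},{"dx":0,"dy":0,"dz":0,"yaw":0},{"dx":0,"dy":0,"dz":0,"yaw":0},{"dx":0,"dy":0,"dz":0,"yaw":0},{"dx":0,"dy":0,"dz":0,"yaw":0}]' 25 60
python3 -c 'from h import *;st()'
```

```text
t: 21.5
ee_pos: [0.4652, -0.0309, 0.0783]
ee_rot: [[0.176, 0.983, -0.041], [0.731, -0.159, -0.663], [-0.659, 0.087, -0.747]]
ft_force: [3.4, 2.8, 4.2]
gripper_width: 0.0372
t 21.5 world [ 0.465 -0.031  0.078] J [ 0.05  0.54  1.81 -0.85  1.08  0.77] w 37.2
box TCP mm [-14.8   1.   78.3] F box [-3.3  2.9  4.2]
tool axes in box frame (cols x,y,z):
 [[-0.75  -0.005  0.661]
 [ 0.054  0.996  0.068]
 [-0.659  0.087 -0.747]]
```

```bash
python3 -m jog '[{"dx":-1.3,"dy":0.2,"dz":-2,"yaw":0},{"dx":-1.3,"dy":0.2,"dz":-2,"yaw":0},{"dx":-1.4,"dy":0.2,"dz":-2,"yaw":0},{"dx":-1.4,"dy":0.2,"dz":-2,"yaw":0},{"dx":-1.4,"dy":0.2,"dz":-2,"yaw":0},{"dx":-1.6,"dy":0.2,"dz":-1.6,"yaw":0},{"dx":-1.7,"dy":0.2,"dz":-1.6,"yaw":0},{"dx":-1.7,"dy":0.2,"dz":-1.5,"yaw":0},{"dx":-1.7,"dy":0.2,"dz":-1.5,"yaw":0},{"dx":-1.7,"dy":0.2,"dz":-1.5,"yaw":0}]'
python3 -c 'from h import *;st()'
```

```text
t: 22.5
ee_pos: [0.4655, -0.028, 0.0989]
ee_rot: [[0.174, 0.984, -0.039], [0.737, -0.156, -0.658], [-0.653, 0.086, -0.752]]
ft_force: [11.1, 18.8, -14.4]
gripper_width: 0.0371
t 22.5 world [ 0.465 -0.028  0.099] J [ 0.05  0.5   1.8  -0.82  1.11  0.72] w 37.1
box TCP mm [-17.6   0.8  98.9] F box [-20.4   7.9 -14.4]
tool axes in box frame (cols x,y,z):
 [[-0.756 -0.007  0.655]
 [ 0.051  0.996  0.07 ]
 [-0.653  0.086 -0.752]]
```

```bash
python3 -m jog '[{"dx":-1,"dy":0,"dz":-2,"yaw":0},{"dx":-1.4,"dy":0,"dz":-1.6,"yaw":0},{"dx":-1.8,"dy":0.1,"dz":-1,"yaw":0},{"dx":-2,"dy":0.2,"dz":-0.8,"yaw":0},{"dx":-2,"dy":0.2,"dz":-0.8,"yaw":0},{"dx":-2,"dy":0.2,"dz":-0.8,"yaw":0},{"dx":-2,"dy":0.2,"dz":-0.8,"yaw":0},{"dx":-2,"dy":0.2,"dz":-0.8,"yaw":0},{"dx":-2,"dy":0.2,"dz":-0.8,"yaw":0},{"dx":-2,"dy":0.2,"dz":-0.8,"yaw":0}]'
python3 -c 'from h import *;st();snap("scene","s5")'
```

```text
t: 23.5
ee_pos: [0.4637, -0.0359, 0.1194]
ee_rot: [[0.175, 0.984, -0.041], [0.735, -0.158, -0.66], [-0.655, 0.085, -0.75]]
ft_force: [6.8, 10.8, -9.2]
gripper_width: 0.0356
t 23.5 world [ 0.464 -0.036  0.119] J [ 0.04  0.46  1.79 -0.81  1.13  0.68] w 35.6
box TCP mm [ -9.6   0.3 119.4] F box [-11.7   5.   -9.2]
tool axes in box frame (cols x,y,z):
 [[-0.753 -0.005  0.657]
 [ 0.052  0.996  0.068]
 [-0.655  0.085 -0.75 ]]
```

Run:
```python
from h import *
snap('wrist','w5');a=cv2.imread('pics/w5.png')[60:360,120:520];b=cv2.imread('pics/s5.png')[150:270,300:440]
cv2.imwrite('pics/m5.png',np.hstack([cv2.resize(a,(400,300)),cv2.resize(b,(400,343),interpolation=2)[:300]]))
```

```text
(no output)
```

View pics/m5.png

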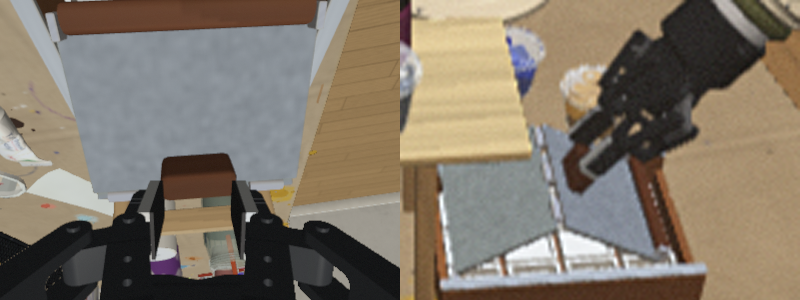

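The cover's middle is up, with both panels visibly sloped at about 0.5 rad and the block held at (580,170). Now I'll release, back out along the fingers, and close them.

```bash
python3 -m jog '[{"dx":0,"dy":0,"dz":0,"yaw":0},{"dx":0,"dy":0,"dz":0,"yaw":0},{"dx":0,"dy":0,"dz":0,"yaw":0},{"dx":0,"dy":0,"dz":0,"yaw":0},{"dx":0,"dy":0,"dz":-6,"yaw":0},{"dx":0,"dy":0,"dz":-12,"yaw":0},{"dx":0,"dy":0,"dz":-12,"yaw":0},{"dx":0,"dy":0,"dz":-15,"yaw":0},{"dx":0,"dy":0,"dz":-15,"yaw":0},{"dx":0,"dy":0,"dz":0,"yaw":0}]' 58 30
python3 -c 'from h import *;to((-125,0,115),(-116,0,61))'
```

```text
t: 24.6
ee_pos: [0.4661, 0.0033, 0.1673]
ee_rot: [[0.176, 0.984, -0.041], [0.731, -0.159, -0.663], [-0.659, 0.087, -0.747]]
ft_force: [0.0, -0.2, 0.4]
gripper_width: 0.0581
t 24.6 world [0.466 0.003 0.167] J [ 0.12  0.42  1.71 -0.75  1.27  0.64] w 58.1
box TCP mm [-48.7  -3.8 167.3] F box [0.2 0.  0.4]
tool axes in box frame (cols x,y,z):
 [[-0.75  -0.005  0.661]
 [ 0.054  0.996  0.068]
 [-0.659  0.087 -0.747]]
(-125, 0, 115) rows-sum [ 91.9  -0.4 -11.1]
(-116, 0, 61) rows-sum [28.8 -4.7 46.3]
```

```bash
python3 -m jog '[{"dx":18.5,"dy":0,"dz":-3,"yaw":0},{"dx":18.5,"dy":0,"dz":-2,"yaw":0},{"dx":18.5,"dy":0,"dz":-2,"yaw":0},{"dx":18.5,"dy":0,"dz":-2,"yaw":0},{"dx":18,"dy":0,"dz":-2,"yaw":0},{"dx":7,"dy":-1,"dz":11.5,"yaw":0},{"dx":7,"dy":-1,"dz":11.5,"yaw":0},{"dx":7,"dy":-1,"dz":11.5,"yaw":0},{"dx":7.5,"dy":-1,"dz":11.5,"yaw":0},{"dx":0,"dy":0,"dz":0,"yaw":0}]' 0 30
python3 - <<'E'
from h import *
o=lambda A:np.array([100-200*np.cos(A)-10*np.sin(A)-22,0,52+10*np.cos(A)-1])
for A in (.5,.8,1.1,1.3,1.45,1.55):print(A,o(A).round(1))
to((-100,0,60),(-51,0,58),(15,0,55),(64,0,52));snap('scene','s6')
E
```

```text
t: 25.6
ee_pos: [0.4798, 0.0666, 0.0578]
ee_rot: [[0.174, 0.984, -0.048], [0.73, -0.162, -0.664], [-0.661, 0.08, -0.746]]
ft_force: [-0.0, 0.6, 0.2]
gripper_width: 0.0002
0.5 [-102.3    0.    59.8]
0.8 [-68.5   0.   58. ]
1.1 [-21.6   0.   55.5]
1.3 [14.9  0.  53.7]
1.45 [44.   0.  52.2]
1.55 [63.8  0.  51.2]
t 25.6 world [0.48  0.067 0.058] J [ 0.24  0.66  1.66 -0.75  1.2   0.84] w 0.2
box TCP mm [-113.4   -0.6   57.8] F box [-0.6 -0.1  0.2]
tool axes in box frame (cols x,y,z):
 [[-0.749 -0.002  0.663]
 [ 0.052  0.997  0.061]
 [-0.661  0.08  -0.746]]
(-100, 0, 60) rows-sum [-11.4   0.8   7.2]
(-51, 0, 58) rows-sum [-35.4  -0.3  34. ]
(15, 0, 55) rows-sum [-47.4  -0.4  46. ]
(64, 0, 52) rows-sum [-34.7  -0.3  34.7]
```

```bash
python3 -m jog '[{"dx":-4,"dy":0.3,"dz":2,"yaw":0},{"dx":-4,"dy":0.3,"dz":3,"yaw":0},{"dx":-3.5,"dy":0.2,"dz":3,"yaw":0},{"dx":-3,"dy":0,"dz":3,"yaw":0},{"dx":-3,"dy":0,"dz":3,"yaw":0},{"dx":-3,"dy":0,"dz":3,"yaw":0},{"dx":-3,"dy":0,"dz":3,"yaw":0},{"dx":-3,"dy":0,"dz":3,"yaw":0},{"dx":-3,"dy":0,"dz":3,"yaw":0},{"dx":0,"dy":0,"dz":0,"yaw":0}]'
python3 - <<'E'
from h import *
to((64,0,52));snap('wrist','w7');snap('scene','s7')
a=cv2.imread('pics/w7.png');b=cv2.imread('pics/s7.png')[130:270,280:440]
cv2.imwrite('pics/m7.png',np.hstack([cv2.resize(a,(400,250)),cv2.resize(b,(400,350),interpolation=2)[100:350]]))
E
```

```text
t: 26.65
ee_pos: [0.4753, 0.0285, 0.0602]
ee_rot: [[0.176, 0.983, -0.045], [0.731, -0.161, -0.663], [-0.66, 0.084, -0.747]]
ft_force: [-2.2, 4.5, 5.0]
gripper_width: -0.0
t 26.65 world [0.475 0.028 0.06 ] J [ 0.17  0.62  1.72 -0.79  1.15  0.83] w -0.0
box TCP mm [-75.    1.2  60.2] F box [-4.1 -2.9  5. ]
tool axes in box frame (cols x,y,z):
 [[-0.75  -0.003  0.662]
 [ 0.054  0.996  0.065]
 [-0.66   0.084 -0.747]]
(64, 0, 52) rows-sum [-98.8  -2.3  98. ]
```

View pics/m7.png

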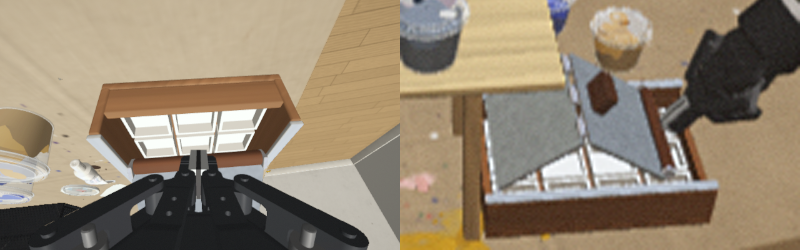

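The scene view shows the tip on the roller at (668,128). The reaction (−4, +5 N) means the finger's end is bearing on it from above. I'll back off about 12 mm, lower 10 mm, and push with the finger's side.

```bash
python3 -m jog '[{"dx":4.5,"dy":0,"dz":-4,"yaw":0},{"dx":4.5,"dy":0,"dz":-4,"yaw":0},{"dx":3.3,"dy":-0.7,"dz":3.7,"yaw":0},{"dx":3.3,"dy":-0.7,"dz":3.7,"yaw":0},{"dx":-3,"dy":0,"dz":2.6,"yaw":0},{"dx":-3,"dy":0,"dz":2.6,"yaw":0},{"dx":-3,"dy":0,"dz":2.6,"yaw":0},{"dx":-3,"dy":0,"dz":2.6,"yaw":0},{"dx":-3,"dy":0,"dz":2.6,"yaw":0},{"dx":0,"dy":0,"dz":0,"yaw":0}]'
python3 -c 'from h import *;to((64,0,46))'
```

```text
t: 27.75
ee_pos: [0.4733, 0.0207, 0.0499]
ee_rot: [[0.176, 0.983, -0.045], [0.731, -0.161, -0.663], [-0.659, 0.083, -0.747]]
ft_force: [-0.7, 1.9, -1.1]
gripper_width: -0.0
t 27.75 world [0.473 0.021 0.05 ] J [ 0.15  0.63  1.74 -0.81  1.12  0.84] w -0.0
box TCP mm [-67.    0.4  49.9] F box [-1.7 -1.  -1.1]
tool axes in box frame (cols x,y,z):
 [[-0.75  -0.002  0.661]
 [ 0.053  0.997  0.064]
 [-0.659  0.083 -0.747]]
(64, 0, 46) rows-sum [-95.7  -1.1  89.6]
```

```bash
python3 -m jog '[{"dx":-4.5,"dy":0,"dz":4,"yaw":0},{"dx":-4.5,"dy":0,"dz":4,"yaw":0},{"dx":-4.5,"dy":0,"dz":4,"yaw":0},{"dx":-4.5,"dy":0,"dz":4,"yaw":0},{"dx":-4.5,"dy":0,"dz":4,"yaw":0},{"dx":-4.5,"dy":0,"dz":4,"yaw":0},{"dx":-4.5,"dy":0,"dz":4,"yaw":0},{"dx":-4.5,"dy":0,"dz":4,"yaw":0},{"dx":-4.5,"dy":0,"dz":4,"yaw":0},{"dx":-4.5,"dy":0,"dz":4,"yaw":0}]'
python3 -c 'from h import *;to((50,0,46));snap("scene","s8")'
```

```text
t: 28.75
ee_pos: [0.4635, -0.039, 0.0496]
ee_rot: [[0.175, 0.984, -0.046], [0.731, -0.161, -0.664], [-0.66, 0.083, -0.747]]
ft_force: [-1.5, 5.1, 0.3]
gripper_width: -0.0
t 28.75 world [ 0.463 -0.039  0.05 ] J [ 0.03  0.59  1.82 -0.88  1.03  0.82] w -0.0
box TCP mm [-6.5  0.6 49.6] F box [-4.8 -2.3  0.3]
tool axes in box frame (cols x,y,z):
 [[-0.75  -0.003  0.662]
 [ 0.053  0.997  0.064]
 [-0.66   0.083 -0.747]]
(50, 0, 46) rows-sum [-40.   -1.   40.1]
```

```bash
python3 -m jog '[{"dx":-4,"dy":0,"dz":4,"yaw":0},{"dx":-4,"dy":0,"dz":4,"yaw":0},{"dx":-4,"dy":0,"dz":4,"yaw":0},{"dx":-4,"dy":0,"dz":4,"yaw":0},{"dx":-4,"dy":0,"dz":4,"yaw":0},{"dx":-4,"dy":0,"dz":4,"yaw":0},{"dx":-3,"dy":0,"dz":3,"yaw":0},{"dx":-3,"dy":0,"dz":3,"yaw":0},{"dx":-3,"dy":0,"dz":3,"yaw":0},{"dx":0,"dy":0,"dz":0,"yaw":0}]'
python3 - <<'E'
from h import *
to((64,0,46));snap('wrist','w9');snap('scene','s9');snap('top','t9')
b=cv2.imread('pics/s9.png')[110:270,270:430];a=cv2.imread('pics/t9.png')[140:260,225:345]
cv2.imwrite('pics/m9.png',np.hstack([cv2.resize(a,(400,400),interpolation=2),cv2.resize(b,(400,400),interpolation=2)]))
E
```

```text
t: 29.8
ee_pos: [0.4565, -0.085, 0.0469]
ee_rot: [[0.175, 0.983, -0.045], [0.731, -0.161, -0.664], [-0.66, 0.083, -0.747]]
ft_force: [-0.1, -0.4, -0.0]
gripper_width: -0.0002
t 29.8 world [ 0.456 -0.085  0.047] J [-0.07  0.57  1.88 -0.95  0.96  0.8 ] w -0.2
box TCP mm [40.   1.2 46.9] F box [ 0.4 -0.1 -0. ]
tool axes in box frame (cols x,y,z):
 [[-0.749 -0.003  0.662]
 [ 0.053  0.997  0.064]
 [-0.66   0.083 -0.747]]
(64, 0, 46) rows-sum [-17.4  -1.4  16.4]
```

View pics/m9.png

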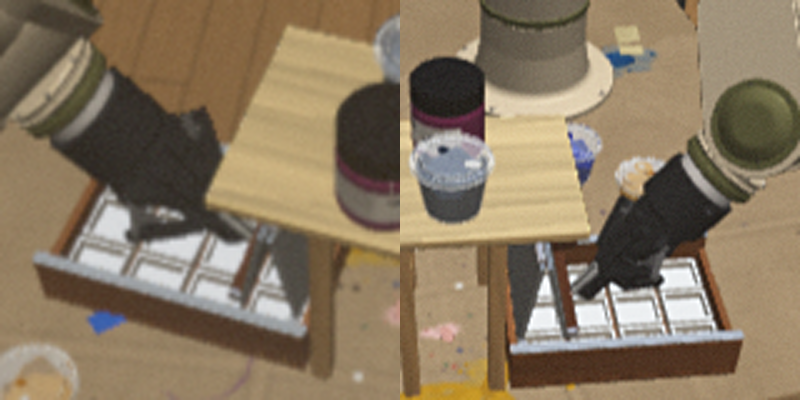

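The cover is nearly upright with the finger at the roller (top crop at (250,240)). The hand clears the shelf, and the jar and cup are in place. I'll push slowly to the stop.

```bash
python3 -m jog '[{"dx":-2,"dy":0,"dz":2,"yaw":0},{"dx":-2,"dy":0,"dz":2,"yaw":0},{"dx":-2,"dy":0,"dz":2,"yaw":0},{"dx":-2,"dy":0,"dz":2,"yaw":0},{"dx":-2,"dy":0,"dz":2,"yaw":0},{"dx":-2,"dy":0,"dz":2,"yaw":0},{"dx":-2,"dy":0,"dz":2,"yaw":0},{"dx":0,"dy":0,"dz":0,"yaw":0},{"dx":0,"dy":0,"dz":0,"yaw":0},{"dx":0,"dy":0,"dz":0,"yaw":0}]'
python3 -c 'from h import *;to((64,0,46),(72,0,45))'
```

```text
t: 30.95
ee_pos: [0.453, -0.1041, 0.0455]
ee_rot: [[0.175, 0.984, -0.046], [0.73, -0.161, -0.664], [-0.66, 0.082, -0.747]]
ft_force: [-0.1, -0.0, -0.2]
gripper_width: -0.0
t 30.95 world [ 0.453 -0.104  0.046] J [-0.11  0.57  1.9  -0.98  0.93  0.8 ] w -0.0
box TCP mm [59.5  0.9 45.5] F box [ 0.  -0.1 -0.2]
tool axes in box frame (cols x,y,z):
 [[-0.749 -0.002  0.662]
 [ 0.053  0.997  0.063]
 [-0.66   0.082 -0.747]]
(64, 0, 46) rows-sum [-3.8 -0.9  2.6]
(72, 0, 45) rows-sum [-5.3 -0.1  6. ]
```

```bash
python3 -m jog '[{"dx":-1.5,"dy":0,"dz":1.5,"yaw":0},{"dx":-1.5,"dy":0,"dz":1.5,"yaw":0},{"dx":-1.5,"dy":0,"dz":1.5,"yaw":0},{"dx":-1.5,"dy":0,"dz":1.5,"yaw":0},{"dx":-1.5,"dy":0,"dz":1.3,"yaw":0},{"dx":0,"dy":0,"dz":0,"yaw":0},{"dx":0,"dy":0,"dz":0,"yaw":0},{"dx":0,"dy":0,"dz":0,"yaw":0},{"dx":0,"dy":0,"dz":0,"yaw":0},{"dx":0,"dy":0,"dz":0,"yaw":0}]'
python3 - <<'E'
from h import *
st();snap('wrist','w10');snap('scene','s10');snap('top','t10')
b=cv2.imread('pics/s10.png')[180:270,320:420];a=cv2.imread('pics/t10.png')[190:240,260:320]
cv2.imwrite('pics/m10.png',np.hstack([cv2.resize(a,(400,360),interpolation=2),cv2.resize(b,(400,360),interpolation=2)]))
E
```

```text
t: 31.95
ee_pos: [0.4518, -0.1144, 0.0452]
ee_rot: [[0.175, 0.984, -0.045], [0.731, -0.16, -0.664], [-0.66, 0.083, -0.747]]
ft_force: [0.2, -0.4, 0.5]
gripper_width: 0.0003
t 31.95 world [ 0.452 -0.114  0.045] J [-0.13  0.56  1.9  -0.99  0.92  0.79] w 0.3
box TCP mm [69.8  1.4 45.2] F box [0.3 0.3 0.5]
tool axes in box frame (cols x,y,z):
 [[-0.749 -0.003  0.662]
 [ 0.053  0.997  0.064]
 [-0.66   0.083 -0.747]]
```

View pics/m10.png

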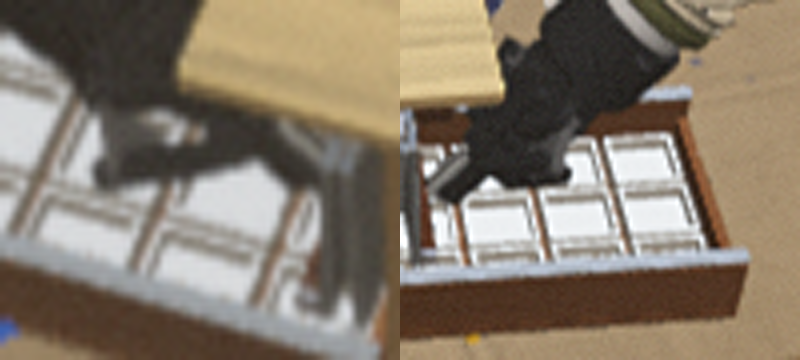

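```bash
python3 -m jog '[{"dx":-0.8,"dy":0,"dz":0.7,"yaw":0},{"dx":-0.8,"dy":0,"dz":0.7,"yaw":0},{"dx":-0.8,"dy":0,"dz":0.7,"yaw":0},{"dx":-0.8,"dy":0,"dz":0.7,"yaw":0},{"dx":-0.8,"dy":0,"dz":0.7,"yaw":0},{"dx":-0.8,"dy":0,"dz":0.7,"yaw":0},{"dx":0,"dy":0,"dz":0,"yaw":0},{"dx":0,"dy":0,"dz":0,"yaw":0},{"dx":0,"dy":0,"dz":0,"yaw":0},{"dx":0,"dy":0,"dz":0,"yaw":0}]'
python3 -c 'from h import *;st()'
```

```text
t: 33.1
ee_pos: [0.4509, -0.12, 0.0449]
ee_rot: [[0.175, 0.984, -0.044], [0.732, -0.16, -0.663], [-0.659, 0.084, -0.748]]
ft_force: [1.4, 8.7, 0.9]
gripper_width: 0.0003
t 33.1 world [ 0.451 -0.12   0.045] J [-0.14  0.56  1.91 -1.    0.91  0.79] w 0.3
box TCP mm [75.4  1.4 44.9] F box [-8.8 -0.1  0.9]
tool axes in box frame (cols x,y,z):
 [[-0.751 -0.003  0.661]
 [ 0.053  0.996  0.065]
 [-0.659  0.084 -0.748]]
```

```bash
python3 -m jog '[{"dx":-0.8,"dy":0,"dz":0.7,"yaw":0},{"dx":-0.8,"dy":0,"dz":0.7,"yaw":0},{"dx":0,"dy":0,"dz":0,"yaw":0},{"dx":0,"dy":0,"dz":0,"yaw":0},{"dx":0,"dy":0,"dz":0,"yaw":0},{"dx":0,"dy":0,"dz":0,"yaw":0},{"dx":0,"dy":0,"dz":0,"yaw":0},{"dx":0,"dy":0,"dz":0,"yaw":0},{"dx":0,"dy":0,"dz":0,"yaw":0},{"dx":0,"dy":0,"dz":0,"yaw":0}]'
python3 -c 'from h import *;st()'
```

```text
t: 34.1
ee_pos: [0.4507, -0.121, 0.0447]
ee_rot: [[0.175, 0.984, -0.043], [0.733, -0.159, -0.661], [-0.657, 0.085, -0.749]]
ft_force: [0.5, 20.6, 2.3]
gripper_width: 0.0
t 34.1 world [ 0.451 -0.121  0.045] J [-0.15  0.56  1.91 -1.    0.9   0.79] w 0.0
box TCP mm [76.5  1.5 44.7] F box [-20.4  -2.9   2.3]
tool axes in box frame (cols x,y,z):
 [[-0.752 -0.004  0.659]
 [ 0.053  0.996  0.066]
 [-0.657  0.085 -0.749]]
```

The reaction rises 12 N over the last 1 mm, so the cover is at its stop. Backing away along −x, then up along the fingers.

```bash
python3 -m jog '[{"dx":3,"dy":0,"dz":-2.6,"yaw":0},{"dx":6,"dy":0,"dz":-5,"yaw":0},{"dx":10,"dy":0,"dz":-12,"yaw":0},{"dx":10,"dy":0,"dz":-20,"yaw":0},{"dx":5,"dy":0,"dz":-30,"yaw":0},{"dx":0,"dy":0,"dz":-35,"yaw":0},{"dx":0,"dy":0,"dz":-35,"yaw":0},{"dx":0,"dy":0,"dz":-35,"yaw":0},{"dx":0,"dy":0,"dz":-30,"yaw":0},{"dx":0,"dy":0,"dz":-20,"yaw":0}]'
python3 - <<'E'
from h import *
st();snap('wrist','w11');snap('scene','s11');snap('top','t11')
b=cv2.imread('pics/s11.png')[110:270,220:420];a=cv2.imread('pics/t11.png')[140:280,235:415]
cv2.imwrite('pics/m11.png',np.vstack([np.hstack([cv2.resize(a,(400,310),interpolation=2),cv2.resize(b,(400,310),interpolation=2)]),cv2.resize(cv2.imread('pics/w11.png'),(800,500))[60:350]]))
E
```

```text
t: 35.1
ee_pos: [0.4666, 0.0525, 0.1921]
ee_rot: [[0.176, 0.984, -0.044], [0.731, -0.16, -0.663], [-0.659, 0.085, -0.747]]
ft_force: [-0.0, 0.2, 0.0]
gripper_width: 0.0004
t 35.1 world [0.467 0.052 0.192] J [ 0.21  0.42  1.63 -0.71  1.39  0.65] w 0.4
box TCP mm [-97.2 -11.3 192.1] F box [-0.2 -0.   0. ]
tool axes in box frame (cols x,y,z):
 [[-0.75  -0.004  0.662]
 [ 0.053  0.996  0.066]
 [-0.659  0.085 -0.747]]
```

View pics/m11.png

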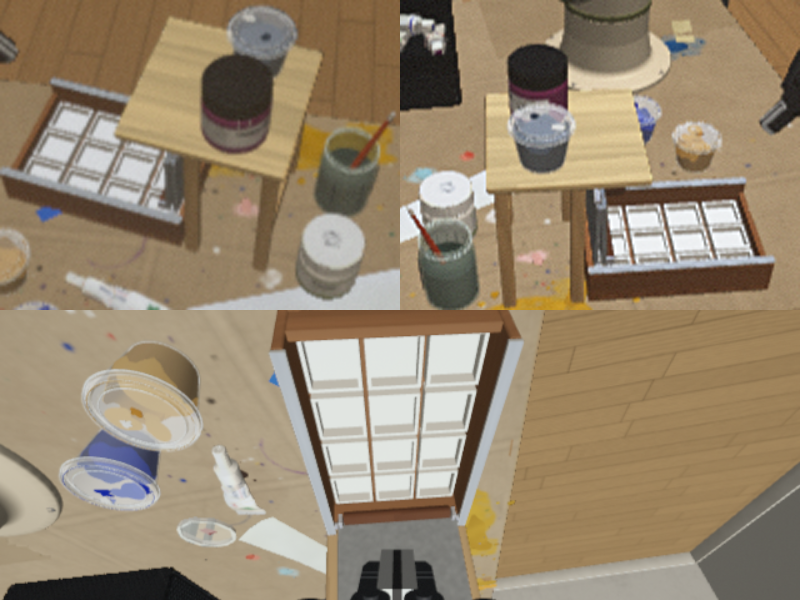

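The cover stands upright at the far end, with its panels together under the shelf. All pans are exposed, the jar, cup, white jar and water glass stand where they did, and the robot touches nothing (force about 0). Handing in.

```bash
python3 -c 'from h import *;print(r.hand_in())'
```

```text
the job is handed in; nothing more can be done
None
```

The paint box is open: the two cover panels stand folded together under the riser shelf, and I handed the job in at about 35 s of the 50 s allowed.

- **Lean:** the move rows cannot tilt the tool. I got a lean of about 41° by driving the arm past its outer reach, well clear of the work.
- **Lifting:** the first pinch closed in front of the grip block, about 10 mm short. I moved forward and pinched again, then raised the middle to roughly 0.5 rad, judged from the tool's height and a picture. The readings I took showed at most about 26 N at the wrist.
- **Pushing:** I let go, closed the fingers and pushed the roller along the rails. The first touch bore on the roller from above with about 6 N, so I backed off and lowered 10 mm. The rest went at readings of about 5 N or less.
- **At the stop:** the reaction rose from 9 N to 20 N over the last 1 mm, which I took as the stop. It came about 10 mm farther along than I had calculated, and I did not measure the panel angle directly.
- **Last check:** the pictures show the cover upright with all the pans uncovered. The jar, cup, white jar and water glass are where they stood, and the arm was clear with no force on it.

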